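Restack drying brushes into the stepped brush rack

TASK

The four brushes drying in the light plywood stand are of different lengths; move them into the row of wooden well blocks so that their heads all end level, in reverse order of size: the longest brush in the lowest block, the next longest in the next lowest, and so on to the shortest brush in the tallest block. Draw each one straight up so that the loose stand is neither tipped nor pushed away, and leave every brush standing upright on the floor of its well.

Things in the scene. Friction and masses are not known exactly. Their poses are not given: they have to be found in the camera images.
- brush_longest: flat-ended stencil brush, 146 mm long, standing bristles up in the stand; a weighted wooden handle (foot 30 mm dia., straight for 36 mm, then tapering), a steel ferrule 38 mm dia. from 52 to 18 mm below the top (grip here), dark bristle head 36 mm dia. over the top 18 mm. About 70 g. Origin: centre of the flat foot; z along the brush towards the bristles; round, so yaw is meaningless
- brush_long: dome-ended mop brush, 132 mm long, standing bristles up in the stand; a weighted wooden handle (foot 30 mm dia., straight for 36 mm, then tapering), a steel ferrule 29 mm dia. from 52 to 18 mm below the top (grip here), dark bristle head 27 mm dia. over the top 18 mm. About 70 g. Origin: centre of the flat foot; z along the brush towards the bristles; round, so yaw is meaningless
- brush_short: dome-ended round brush, 118 mm long, standing bristles up in the stand; a weighted wooden handle (foot 30 mm dia., straight for 36 mm, then tapering), a steel ferrule 21 mm dia. from 52 to 18 mm below the top (grip here), dark bristle head 19 mm dia. over the top 18 mm. About 70 g. Origin: centre of the flat foot; z along the brush towards the bristles; round, so yaw is meaningless
- brush_shortest: pointed brush, 104 mm long, standing bristles up in the stand; a weighted wooden handle (foot 30 mm dia., straight for 36 mm, then tapering), a steel ferrule 14 mm dia. from 52 to 18 mm below the top (grip here), dark bristle head 12 mm dia. over the top 18 mm. About 70 g. Origin: centre of the flat foot; z along the brush towards the bristles; round, so yaw is meaningless
- block_lowest: plain pale wooden block 92 mm (x) by 62 mm (y) and 36 mm high (the lower the block, the longer it is in x), fixed on an 8 mm dark board with the three others in a row (spacing 76 mm), in any order. From its top a round well 46 mm dia., 30 mm deep, with a flat floor 6 mm above the origin. Origin: centre of the block's underside (8 mm above the table); z up, y along the row
- block_low: plain pale wooden block 82 mm (x) by 62 mm (y) and 50 mm high (the lower the block, the longer it is in x), fixed on an 8 mm dark board with the three others in a row (spacing 76 mm), in any order. From its top a round well 46 mm dia., 30 mm deep, with a flat floor 20 mm above the origin. Origin: centre of the block's underside (8 mm above the table); z up, y along the row
- block_high: plain pale wooden block 72 mm (x) by 62 mm (y) and 64 mm high (the lower the block, the longer it is in x), fixed on an 8 mm dark board with the three others in a row (spacing 76 mm), in any order. From its top a round well 46 mm dia., 30 mm deep, with a flat floor 34 mm above the origin. Origin: centre of the block's underside (8 mm above the table); z up, y along the row
- block_highest: plain pale wooden block 62 mm (x) by 62 mm (y) and 78 mm high (the lower the block, the longer it is in x), fixed on an 8 mm dark board with the three others in a row (spacing 76 mm), in any order. From its top a round well 46 mm dia., 30 mm deep, with a flat floor 48 mm above the origin. Origin: centre of the block's underside (8 mm above the table); z up, y along the row
- stand: light loose plywood stand (160 g), 54 mm (x) by 270 mm (y), 42 mm high: a 6 mm floor on which the brushes stand, and an 8 mm top plate with its upper side at 42 mm with four through holes 34 mm dia., 70 mm apart along y, at y = -105, -35, 35, 105 mm, one brush in each in any order. Nothing holds it down. Origin: centre of its underside; z up, y along the row
Mind the look-alikes: they are no part of the job. Leave any turquoise look-alike of the brush_longest alone.

How it is judged:
At the end, for the whole second after the job is handed in: Each brush stands at rest on the floor of the well of its own block (longest in lowest ... shortest in highest): foot centre within 12 mm of the block's axis and within 4 mm of the well floor's height, upright to 0.15 rad; the stand is upright to 0.1 rad (angle between stand's own z axis and vertical below 0.1 rad and horizontal distance between brush_longest and block_lowest below 0.012 m and z of brush_longest in the frame of block_lowest between 0.002 and 0.01 m and angle between each of brush_longest, brush_long, brush_short, brush_shortest's own z axis and vertical below 0.15 rad and linear speed of each of brush_longest, brush_long, brush_short, brush_shortest below 0.02 m/s and horizontal distance between brush_long and block_low below 0.012 m and z of brush_long in the frame of block_low between 0.016 and 0.024 m and horizontal distance between brush_short and block_high below 0.012 m and z of brush_short in the frame of block_high between 0.03 and 0.038 m and horizontal distance between brush_shortest and block_highest below 0.012 m and z of brush_shortest in the frame of block_highest between 0.044 and 0.052 m); the robot touches nothing.
It fails at once if the stand tips by more than 0.2 rad (angle between stand's own z axis and vertical above 0.2 rad).
It fails at once if the stand is pushed or dragged more than 40 mm (distance of stand from where it was at the start of the episode above 0.04 m).
It also fails if it takes over 115 s, if anything falls off the work surface, if the arm or the gripper's body presses on something with over 40 N, if the wrist force passes 120 N, or if a joint passes its speed limit or range.

ROBOT

A 6-joint arm with a two-finger parallel gripper is mounted at the origin on the work surface. World frame = base frame: x ahead of the robot, y to its left, z up, the work surface at z = 0. Lengths are in m, angles in rad, forces in N, time in s.
With the tool pointing down it reaches from about 0.35 to 0.975 m from the base axis. Payload 4.9 kg.
Tool frame: the origin (TCP) lies at the very end of the fingers, on their centre line; the grasp point (between the pads) lies 19 mm behind it; z points along the fingers, y is the line along which they close (so a half turn about z gives the same grasp; the last joint's range is limited). The gripper opens to 85 mm and grips with 20 to 120 N. Pads are 22 mm wide; open, the fingers measure 114 mm over their backs; the gripper's body (76 mm by 85 mm) begins 54 mm behind the grasp point. The pads swing forward as they close: fully open they stand 13 mm farther back than shut.
Start: joints at [1.143, 0.053, 1.613, -0, 1.476, -0.119], TCP at [0.19, 0.595, 0.231] pointing down, gripper open.
Joint ranges: [-3.01, 3.01], [-1.01, 2.22], [0.06, 2.58], [-1.02, 4.17], [0.09, 2.62], [-3.14, 3.14]. Speed limits (rad/s): [2.57, 2.57, 3.14, 3.14, 3.14, 3.14].

INTERFACE

Orientations are given as a rotation vector (axis times angle).
In Python, from station import get_obs, optics, ctrl gives the robot as it stands.
- The arm moves only by the shell command python3 -m pendant 'ROWS' [FORCE]. ROWS is JSON, a list of rows, each a list of 3 entries, a list of its own where there are three numbers: the shift along the tool's x, y, z in mm, then the turn, a rotation vector about the tool's x, y, z in rad, then the opening, from 0 (shut) to 1 (fully open). A call has 1 to 12 rows; each row shifts and turns the commanded pose from where the row before left it, along the tool's axes as they then stand; what a row does not reach is not made up. A row lasts 1/12 s, in which the tool goes at most 41.7 mm and 7.16 degrees, less where a joint would pass 70% of its speed; a pose out of reach is approached as far as the arm can. A call is refused whole if a number of a shift passes 41.7 or a number of a turn 0.125, either way. A call with a gripper value outside its range is refused whole. The fingers move at their own pace and stop on an object; FORCE is the grip in N (left out, the last holds). Time passes only in rows, so rows that do not move let the fingers close. It gives the time, the measured TCP pose, the force, the opening and the grip force at its end, in the units of the state.
- get_obs(): the state, without advancing time (a new reading comes with each control period).
- optics.get_image(name): name is "scene" or "top" or "wrist"; returns the picture (384x512x3 uint8, red, green, blue); there is no depth.
- optics.camera_model(name): a dict with "fx", "fy", "cx", "cy" (pixels), "distortion" ([k1, k2, p1, p2, k3] as OpenCV has them; the pictures are not rectified), "cam_to_world" (4x4, takes a point from camera to world coordinates). Camera axes: x right, y up, looking along -z (the intrinsics and any distortion apply to the point x, -y, -z); pixel columns grow to the right and rows downward; lengths in m; the calibration is good to about 2 mm. A picture is of the moment at which its call begins: read the wrist's pose just before it. camera_model takes no time and is no camera call; for the wrist camera it gives the pose at the moment of the call.
- ctrl.finish_job(): hands the job in; it is judged then, once.
The state is a dict: "t": time; "q": joint angles; "dq": joint speeds; "effort": joint torques, N m; "tool_pos": TCP position; "tool_rot": TCP orientation; "contact_force": force on the tool from outside, world axes, zero at the start; "wrist_torque": the same for the moment, N m; "opening": finger opening in m; "grip_force": force on a finger pad.
Only numpy, scipy, OpenCV 4.12 (cv2) and the standard library are available. Lean on these libraries where they do the work, as an engineer would, in place of code of your own. Each camera call takes 0.05 s, during which the arm holds its last target. There are 200 camera calls.

## Working session

There is one attempt and no reset: what is moved stays moved. The work goes in short steps, Python scripts to look and compute and a shell command to move; the robot and the scene stay as the last step left them, time stands still between calls to the robot, and variables do not carry over. Pictures are saved under pics/ and viewed, at most 14 in all, crops included, and the job is handed in when it is done.

```bash
mkdir -p pics; ls
python3 - <<'E'
from station import get_obs, optics
import cv2,numpy as np
o=get_obs();print(o)
for n in("top","scene"):
    cv2.imwrite(f"pics/{n}0.png",optics.get_image(n)[...,::-1]);m=optics.camera_model(n);print(m)
E
```

```text
pics
{'t': 0.0, 'q': array([ 1.14299452e+00,  5.33645816e-02,  1.61428459e+00,  6.27691746e-06,
        1.47597223e+00, -1.19011977e-01]), 'dq': array([-6.77531822e-05,  5.94830698e-04,  3.65983963e-04, -5.02015271e-04,
        5.81204452e-04, -1.06834076e-03]), 'effort': array([-1.24998160e-04, -3.93719566e+01, -3.70157647e+01,  2.90909611e-05,
        7.52463442e-03, -2.37542645e-05]), 'tool_pos': array([0.18969091, 0.59487714, 0.23006384]), 'tool_rot': array([-4.83036691e-01, -3.10367383e+00,  3.06518459e-03]), 'contact_force': array([0.50607527, 0.89823183, 0.28643442]), 'wrist_torque': array([-0.04956142, -0.05900197, -0.01373664]), 'grip_force': 0.0, 'opening': 0.08569937284585466}
{'fx': 358.9757924265327, 'fy': 358.9757924265327, 'cx': 257.5013631552261, 'cy': 188.18641110926683, 'distortion': array([-0.05094715,  0.        ,  0.        ,  0.        ,  0.        ]), 'cam_to_world': array([[-2.41218044e-02,  9.96434050e-01, -8.08537095e-02,
         4.89526509e-01],
       [-9.99695375e-01, -2.36197905e-02,  7.15975470e-03,
        -2.16855080e-04],
       [ 5.22447569e-03,  8.10017857e-02,  9.96700264e-01,
         9.07639484e-01],
       [ 0.00000000e+00,  0.00000000e+00,  0.00000000e+00,
         1.00000000e+00]])}
{'fx': 482.8337706525886, 'fy': 482.8337706525886, 'cx': 239.56739967858596, 'cy': 188.62656284600817, 'distortion': array([0.05473211, 0.        , 0.        , 0.        , 0.        ]), 'cam_to_world': array([[ 0.87990736, -0.24908573,  0.40462247,  0.99048797],
       [ 0.47498389,  0.48331199, -0.73539093, -0.78471808],
       [-0.0123835 ,  0.83926505,  0.54358148,  0.62951714],
       [ 0.        ,  0.        ,  0.        ,  1.        ]])}
```

View pics/top0.png

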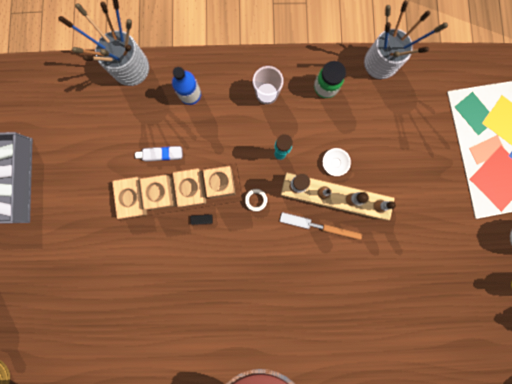

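View pics/scene0.png

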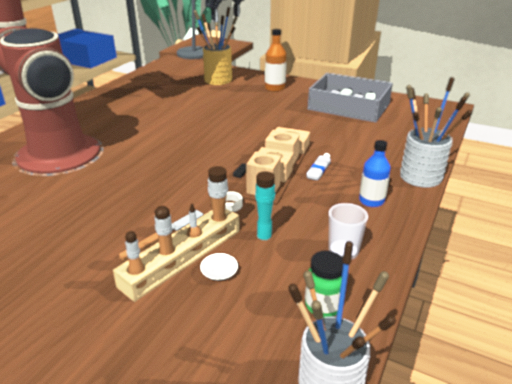

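Run:
```python
import cv2,numpy as np
t=cv2.imread("pics/top0.png");s=cv2.imread("pics/scene0.png")
a=cv2.resize(t[125:235,100:410],(775,275),interpolation=cv2.INTER_CUBIC)
b=cv2.resize(s[110:300,110:320],(332,300),interpolation=cv2.INTER_CUBIC)
c=np.zeros((580,775,3),np.uint8);c[:275]=a;c[278:578,:332]=b
d=cv2.resize(s[110:210,220:320],(300,300),interpolation=cv2.INTER_CUBIC);c[278:578,340:640]=d
cv2.imwrite("pics/z.png",c)
```

```text
(no output)
```

View pics/z.png

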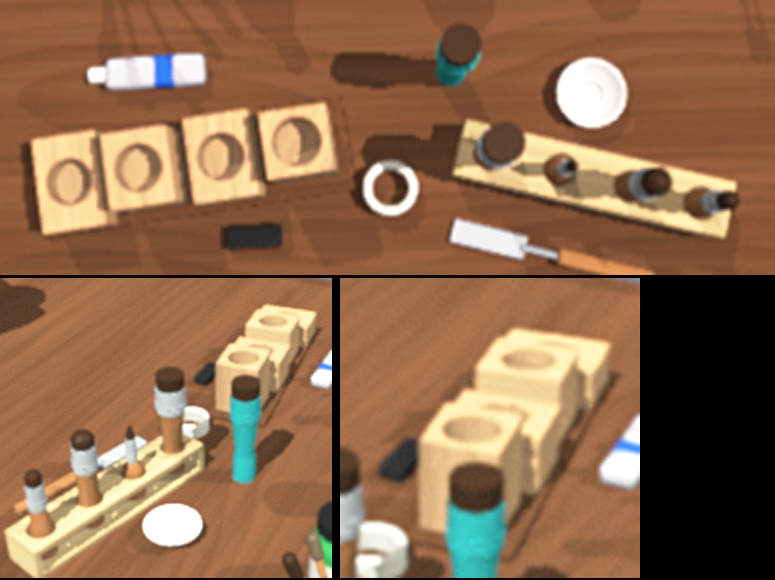

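```bash
cat > h.py <<'E'
import cv2,numpy as np
from station import get_obs, optics
from scipy.spatial.transform import Rotation as R
def cast(m,uv,z):
    K=np.array([[m['fx'],0,m['cx']],[0,m['fy'],m['cy']],[0,0,1]])
    p=cv2.undistortPoints(np.array(uv,float).reshape(-1,1,2),K,m['distortion']).reshape(-1,2)
    d=np.c_[p[:,0],-p[:,1],-np.ones(len(p))]@m['cam_to_world'][:3,:3].T
    o=m['cam_to_world'][:3,3]
    z=np.broadcast_to(z,len(p))
    return o+d*((z-o[2])/d[:,2])[:,None]
E
python3 - <<'E'
from h import *
m=optics.camera_model("top");im=cv2.imread("pics/top0.png")
hsv=cv2.cvtColor(im,cv2.COLOR_BGR2HSV)
pale=cv2.inRange(hsv,(12,50,165),(32,170,255)); pale[:130]=0;pale[240:]=0;pale[:,:100]=0;pale[:,400:]=0
cl=cv2.morphologyEx(pale,cv2.MORPH_CLOSE,np.ones((9,9)))
for c in cv2.findContours(cl,cv2.RETR_EXTERNAL,cv2.CHAIN_APPROX_NONE)[0]:
    if cv2.contourArea(c)<150: continue
    r=cv2.minAreaRect(c);b=cv2.boxPoints(r);w=cast(m,b,.042)
    print("rect",np.round(r[0],1),np.round(r[1],1),r[2]);print(np.round(w[:,:2],4).tolist(),np.round(np.linalg.norm(w-np.roll(w,1,0),axis=1),3))
dark=(hsv[...,2]<75).astype(np.uint8); 
dark[:165]=0;dark[220:]=0;dark[:,:285]=0
n,l,s,c=cv2.connectedComponentsWithStats(dark)
for i in range(1,n):
    if s[i,4]>12: print("dark",s[i],np.round(c[i],1))
g=cv2.cvtColor(im,cv2.COLOR_BGR2GRAY)[165:225,105:240]
g=cv2.resize(g,None,fx=4,fy=4,interpolation=cv2.INTER_CUBIC)
h=cv2.HoughCircles(g,cv2.HOUGH_GRADIENT,1.5,80,param1=120,param2=15,minRadius=32,maxRadius=46)
for x,y,r in h[0]: print("well",x/4+105,y/4+165,r/4)
v=cv2.resize(im[160:225,100:400],(780,169),interpolation=cv2.INTER_CUBIC)
v2=cv2.cvtColor(cv2.resize((pale+120*dark)[160:225,100:400],(780,169)),cv2.COLOR_GRAY2BGR)
for x,y,r in h[0]: cv2.circle(v,(int(x*.65+13),int(y*.65+13)),int(r*.65),(0,255,0),1)
cv2.imwrite("pics/m.png",np.vstack([v,v2]))
o=get_obs();print(R.from_rotvec(o['tool_rot']).as_matrix().round(3))
E
```

```text
rect [342.5 231.6] [39.   6.3] 14.03624439239502
[[0.4553, -0.1609], [0.4699, -0.1651], [0.4447, -0.2561], [0.4301, -0.2517]] [0.094 0.015 0.094 0.015]
rect [338.  195.6] [112.1  24.2] 13.240520477294922
[[0.5431, -0.062], [0.6, -0.0771], [0.5311, -0.3419], [0.4743, -0.3252]] [0.272 0.059 0.274 0.059]
rect [173.2 189.5] [ 39.5 120.8] 80.53767395019531
[[0.5884, 0.3521], [0.63, 0.0601], [0.5348, 0.0461], [0.4934, 0.3354]] [0.096 0.295 0.096 0.292]
dark [293 181   5   9  13] [294.3 185.7]
dark [356 193  11  10  72] [360.2 197.7]
dark [297 200  14   4  17] [303.8 201.8]
dark [386 202   8   7  34] [389.4 205. ]
dark [313 204  11   3  13] [318.2 205.2]
dark [329 208  12   3  14] [334.4 209.1]
dark [343 211  11   3  13] [347.8 212.2]
dark [355 214  16   4  18] [362.7 215.6]
well 188.4375 187.3125 9.2375
well 155.0625 191.8125 9.575
well 127.3125 197.8125 9.125
well 218.8125 182.0625 10.1375
[[-0.953  0.304 -0.001]
 [ 0.304  0.953 -0.002]
 [ 0.    -0.002 -1.   ]]
```

View pics/m.png

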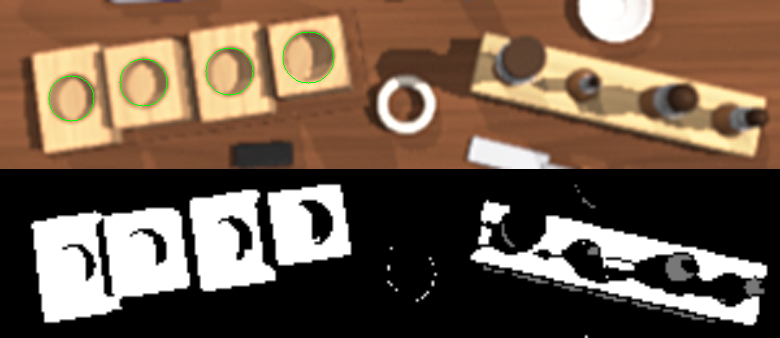

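Run:
```python
from h import *
m=optics.camera_model("top")
w=cast(m,[[127.3,197.8],[155.1,191.8],[188.4,187.3],[218.8,182.1]],[.044,.072,.058,.086]);print("wells L,H,l,HH",w.round(4).tolist(),np.linalg.norm(np.diff(w[:,:2],axis=0),axis=1))
t=np.arange(4)*.076; 
y=w[:,:2];d=np.linalg.svd(y-y.mean(0))[2][0];d*=np.sign(-d[1]);f=y.mean(0)+np.outer(t-t.mean(),d);print("fit",f.round(4).tolist(),"dir",d)
b=np.array([[0.5431,-0.062],[0.6,-0.0771],[0.5311,-0.3419],[0.4743,-0.3252]])
c=b.mean(0);e=(b[2]+b[3]-b[0]-b[1]);e/=np.linalg.norm(e);print("stand",c,e)
for k in(-105,-35,35,105):print((c+e*k/1000).round(4))
print(cast(m,[[301,183],[360.2,197.7],[389.4,205.0],[283.5,142.5]],[.152,.133,.119,.146]).round(4))
s=optics.camera_model("scene")
print("scene heads",cast(s,[[217,173],[163,212],[131,238],[193,208],[265,178]],[.152,.138,.122,.108,.146]).round(4))
```

```text
wells L,H,l,HH [[0.5437, 0.3092, 0.044], [0.5545, 0.2335, 0.072], [0.5645, 0.1579, 0.058], [0.5723, 0.0825, 0.086]] [0.07644045 0.0763268  0.07574755]
fit [[0.5444, 0.3089], [0.554, 0.2335], [0.5635, 0.1581], [0.5731, 0.0827]] dir [ 0.12574995 -0.99206197]
stand [ 0.537125 -0.20155 ] [-0.25235475 -0.96763479]
[ 0.5636 -0.0999]
[ 0.546  -0.1677]
[ 0.5283 -0.2354]
[ 0.5106 -0.3032]
[[ 0.5597 -0.098   0.152 ]
 [ 0.5263 -0.2284  0.133 ]
 [ 0.5092 -0.2972  0.119 ]
 [ 0.6487 -0.0641  0.146 ]]
scene heads [[ 0.5704 -0.11    0.152 ]
 [ 0.5414 -0.2471  0.138 ]
 [ 0.5234 -0.315   0.122 ]
 [ 0.5564 -0.1779  0.108 ]
 [ 0.656  -0.0756  0.146 ]]
```

```bash
python3 -m pendant '[[[0,0,0],[0,0,0.125],1],[[0,0,0],[0,0,0.125],1],[[0,0,0],[0,0,0.125],1],[[0,0,0],[0,0,0.125],1],[[0,0,0],[0,0,0.125],1],[[0,0,0],[0,0,0.125],1],[[0,0,0],[0,0,0.125],1],[[0,0,0],[0,0,0.125],1],[[0,0,0],[0,0,0.125],1],[[0,0,0],[0,0,0.125],1],[[0,0,0],[0,0,0.125],1],[[0,0,0],[0,0,0.125],1]]'
cat >> h.py <<'E'
def go(p,ydir):
    o=get_obs();M=R.from_rotvec(o['tool_rot']).as_matrix()
    y=np.array([*ydir,0.])/np.linalg.norm(ydir);z=np.array([0,0,-1.]);T=np.c_[np.cross(y,z),y,z]
    print("t",round(o['t'],2),"pos",o['tool_pos'].round(4),"turn",R.from_matrix(M.T@T).as_rotvec().round(4),"shift now-axes mm",(M.T@(p-o['tool_pos'])*1000).round(1),"in target axes",(T.T@(p-o['tool_pos'])*1000).round(1), "open",o['opening'].round(4),"grip",o['grip_force'],"F",o['contact_force'].round(1))
E
python3 -c "
from h import *
go(np.array([.5636,-.0999,.24]),(.968,-.252))"
```

```text
t: 1.1
tool_pos: [0.1898, 0.5951, 0.2305]
tool_rot: [2.475, 1.934, -0.002]
contact_force: [0.2, 0.6, 0.0]
opening: 0.0852
grip_force: 0.0Traceback (most recent call last):
  File "<string>", line 3, in <module>
    go(np.array([.5636,-.0999,.24]),(.968,-.252))
    ~~^^^^^^^^^^^^^^^^^^^^^^^^^^^^^^^^^^^^^^^^^^^
  File "h.py", line 14, in go
    print("t",round(o['t'],2),"pos",o['tool_pos'].round(4),"turn",R.from_matrix(M.T@T).as_rotvec().round(4),"shift now-axes mm",(M.T@(p-o['tool_pos'])*1000).round(1),"in target axes",(T.T@(p-o['tool_pos'])*1000).round(1), "open",o['opening'].round(4),"grip",o['grip_force'],"F",o['contact_force'].round(1))
                                                                                                                                                                                                                                     ^^^^^^^^^^^^^^^^^^
AttributeError: 'float' object has no attribute 'round'
```

```bash
sed -i "s/o\['opening'\].round(4)/round(o['opening'],4)/" h.py
python3 -c "
from h import *
go(np.array([.5636,-.0999,.24]),(.968,-.252))"
```

```text
t 1.1 pos [0.1898 0.5951 0.2305] turn [-0.0002  0.0013  0.0105] shift now-axes mm [-584.   530.7   -8.8] in target axes [-578.4  536.8   -9.5] open 0.0852 grip 0.0 F [0.2 0.6 0. ]
```

```bash
python3 -m pendant '[[[-10,10,0],[0,0,0.01],1],[[-29,27,-0.5],[0,0,0],1],[[-29,27,-0.5],[0,0,0],1],[[-29,27,-0.5],[0,0,0],1],[[-29,27,-0.5],[0,0,0],1],[[-29,27,-0.5],[0,0,0],1],[[-29,27,-0.5],[0,0,0],1],[[-29,27,-0.5],[0,0,0],1],[[-29,27,-0.5],[0,0,0],1],[[-29,27,-0.5],[0,0,0],1],[[-29,27,-0.5],[0,0,0],1],[[-29,27,-0.5],[0,0,0],1]]' >/dev/null
python3 -m pendant '[[[-29,27,-0.5],[0,0,0],1],[[-29,27,-0.5],[0,0,0],1],[[-29,27,-0.5],[0,0,0],1],[[-29,27,-0.5],[0,0,0],1],[[-29,27,-0.5],[0,0,0],1],[[-29,27,-0.5],[0,0,0],1],[[-29,27,-0.5],[0,0,0],1],[[-29,27,-0.5],[0,0,0],0.7],[[-17,14,0],[0,0,0],0.7],[[0,0,0],[0,0,0],0.7],[[0,0,0],[0,0,0],0.7],[[0,0,0],[0,0,0],0.7]]' >/dev/null
python3 -c "
from h import *
go(np.array([.5636,-.0999,.24]),(.968,-.252))
m=optics.camera_model('wrist');print(m['cam_to_world'].round(3).tolist(),m['fx'],m['cx'],m['cy'])
im=optics.get_image('wrist');cv2.imwrite('pics/w1.png',im[...,::-1])
K=np.array([[m['fx'],0,m['cx']],[0,m['fy'],m['cy']],[0,0,1]])
C=m['cam_to_world'];P=np.array([[.5636,-.0999,.152],[.546,-.1677,.11],[.5283,-.2354,.138],[.5106,-.3032,.124]])
q=(P-C[:3,3])@C[:3,:3]*[1,-1,-1];print(cv2.projectPoints(q,np.zeros(3),np.zeros(3),K,m['distortion'])[0].round(0).tolist())
"
```

```text
t 3.1 pos [ 0.5679 -0.0963  0.2403] turn [-0.0012 -0.0003  0.0077] shift now-axes mm [-4.5 -3.3  0.4] in target axes [-4.5 -3.3  0.3] open 0.0597 grip 0.0 F [ 0.1  0.5 -0.1]
[[0.97, 0.234, 0.068, 0.585], [-0.244, 0.934, 0.261, -0.031], [-0.002, -0.27, 0.963, 0.383], [0.0, 0.0, 0.0, 1.0]] 272.5089844306972 256.7616618105875 186.8038498546637
[[[252.0, 195.0]], [[253.0, 244.0]], [[252.0, 316.0]], [[252.0, 356.0]]]
```

View pics/w1.png

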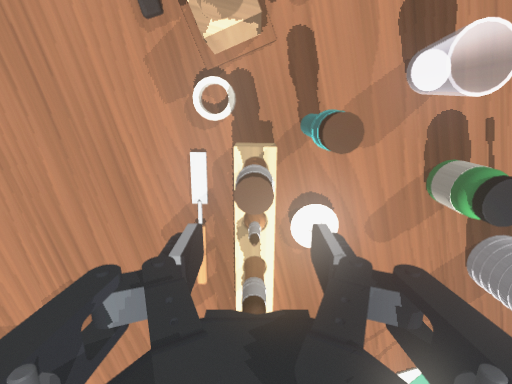

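```bash
python3 -m pendant '[[[-4.5,-1,0],[0,0,0.008],0.7],[[0,0,20],[0,0,0],0.7],[[0,0,25],[0,0,0],0.7],[[0,0,25],[0,0,0],0.7],[[0,0,25],[0,0,0],0.7],[[0,0,25],[0,0,0],0.7],[[0,0,25],[0,0,0],0.7],[[0,0,0],[0,0,0],0.7],[[0,0,0],[0,0,0],0.7]]' 60
python3 -c "
from h import *
go(np.array([.5658,-.1005,.095]),(.968,-.252))
cv2.imwrite('pics/s1.png',cv2.resize(optics.get_image('scene')[60:320,80:340,::-1],(520,520)))"
```

```text
t: 3.9
tool_pos: [0.5652, -0.0997, 0.0946]
tool_rot: [-2.483, -1.92, 0.003]
contact_force: [0.3, -0.3, 0.5]
opening: 0.06
grip_force: 0.0
t 3.9 pos [ 0.5652 -0.0997  0.0946] turn [-0.0034 -0.0001 -0.0001] shift now-axes mm [-0.6  0.7 -0.4] in target axes [-0.6  0.7 -0.4] open 0.06 grip 0.0 F [ 0.3 -0.3  0.5]
```

View pics/s1.png

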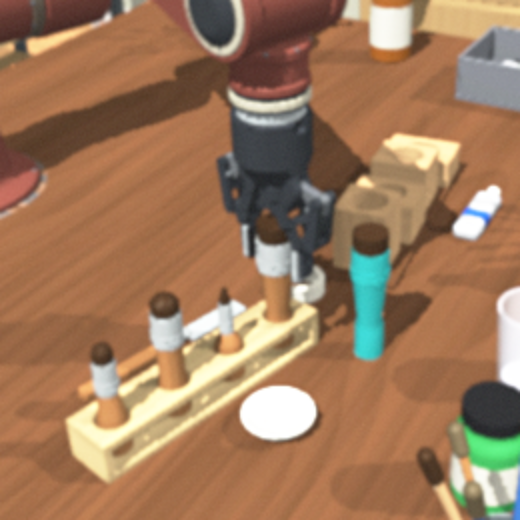

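The fingers straddle the longest brush's ferrule (about 273,255 in the crop); the look-alike is clear. Closing.

```bash
python3 -m pendant '[[[0,0,0],[0,0,0],0.2],[[0,0,0],[0,0,0],0.2],[[0,0,0],[0,0,0],0.2],[[0,0,0],[0,0,0],0.2],[[0,0,0],[0,0,0],0.2],[[0,0,0],[0,0,0],0.2],[[0,0,0],[0,0,0],0.2],[[0,0,0],[0,0,0],0.2]]' 60
python3 -m pendant '[[[0,0,-8],[0,0,0],0.2],[[0,0,-12],[0,0,0],0.2],[[0,0,-20],[0,0,0],0.2],[[0,0,-25],[0,0,0],0.2],[[0,0,-25],[0,0,0],0.2],[[0,0,-25],[0,0,0],0.2],[[0,0,-15],[0,0,0],0.2],[[0,0,0],[0,0,0],0.2],[[0,0,0],[0,0,0],0.2]]'
python3 -c "
from h import *
go(np.array([.5444,.3089,.225]),(.992,.126))
cv2.imwrite('pics/s2.png',cv2.resize(optics.get_image('scene')[60:320,80:340,::-1],(520,520)))"
```

```text
t: 4.62
tool_pos: [0.5679, -0.1011, 0.0987]
tool_rot: [2.485, 1.918, 0.003]
contact_force: [-1.9, 1.2, 6.5]
opening: 0.0369
grip_force: 59.6
t: 5.37
tool_pos: [0.5674, -0.101, 0.2277]
tool_rot: [2.484, 1.918, 0.003]
contact_force: [0.1, 0.4, -1.5]
opening: 0.0369
grip_force: 60.1
t 5.37 pos [ 0.5674 -0.101   0.2277] turn [ 0.0035  0.0009 -0.3823] shift now-axes mm [ 390.7 -126.     2.2] in target axes [409.5  28.8   2.7] open 0.0369 grip 60.08273541927338 F [ 0.1  0.4 -1.5]
```

View pics/s2.png

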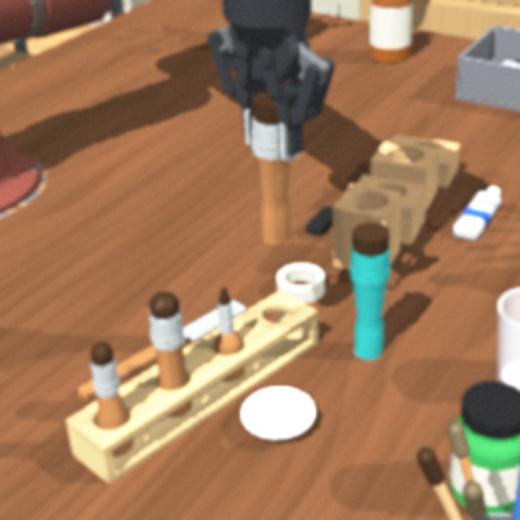

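```bash
python3 -m pendant '[[[0,0,0],[0,0,-0.096],0.2],[[0,0,0],[0,0,-0.096],0.2],[[0,0,0],[0,0,-0.096],0.2],[[0,0,0],[0,0,-0.095],0.2],[[15,1,0],[0,0,0],0.2],[[30,2,0],[0,0,0],0.2],[[38,2.7,0],[0,0,0],0.2],[[38,2.7,0],[0,0,0],0.2],[[38,2.7,0],[0,0,0],0.2],[[38,2.7,0],[0,0,0],0.2],[[38,2.7,0],[0,0,0],0.2],[[38,2.7,0],[0,0,0],0.2]]'
python3 -m pendant '[[[38,2.7,0],[0,0,0],0.2],[[38,2.7,0],[0,0,0],0.2],[[30,2,0],[0,0,0],0.2],[[20,1.5,0],[0,0,0],0.2],[[10,1,0],[0,0,0],0.2],[[0,0,0],[0,0,0],0.2],[[0,0,0],[0,0,0],0.2],[[0,0,0],[0,0,0],0.2]]'
python3 -c "
from h import *
go(np.array([.5444,.3089,.107]),(.992,.126))
cv2.imwrite('pics/t2.png',cv2.resize(optics.get_image('top')[130:250,80:320,::-1],(720,360),interpolation=2))"
```

```text
t: 6.42
tool_pos: [0.5494, 0.1749, 0.224]
tool_rot: [-2.077, -2.355, 0.003]
contact_force: [1.0, -0.2, -0.7]
opening: 0.0369
grip_force: 60.1
t: 7.08
tool_pos: [0.5436, 0.3075, 0.2252]
tool_rot: [-2.078, -2.356, 0.002]
contact_force: [0.7, 0.3, -1.2]
opening: 0.0366
grip_force: 60.1
t 7.08 pos [0.5436 0.3075 0.2252] turn [-0.0011  0.0008 -0.0009] shift now-axes mm [  1.4   1.1 118.2] in target axes [  1.3   1.  118.2] open 0.0366 grip 60.0569486618042 F [ 0.7  0.3 -1.2]
```

View pics/t2.png

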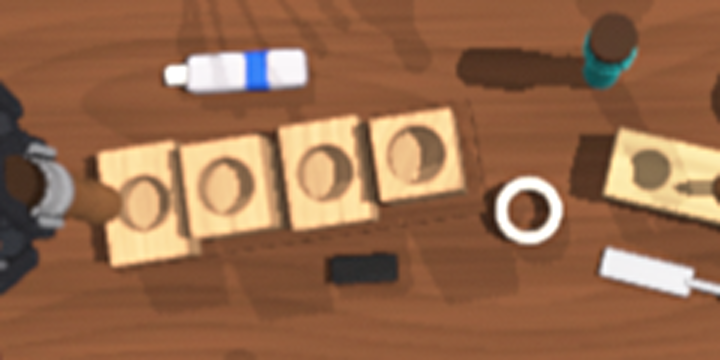

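```bash
python3 -m pendant '[[[1.4,1.1,10],[0,0,0],0.2],[[0,0,20],[0,0,0],0.2],[[0,0,20],[0,0,0],0.2],[[0,0,15],[0,0,0],0.2],[[0,0,12],[0,0,0],0.2],[[0,0,12],[0,0,0],0.2],[[0,0,12],[0,0,0],0.2],[[0,0,10],[0,0,0],0.2],[[0,0,4],[0,0,0],0.2],[[0,0,0],[0,0,0],0.2]]'
python3 -m pendant '[[[0,0,2],[0,0,0],0.2],[[0,0,0],[0,0,0],0.2],[[0,0,0],[0,0,0],0.2]]'
```

```text
t: 7.97
tool_pos: [0.544, 0.3099, 0.1094]
tool_rot: [-2.075, -2.357, 0.003]
contact_force: [-0.6, 0.4, -1.1]
opening: 0.0367
grip_force: 60.1
t: 8.22
tool_pos: [0.5452, 0.3104, 0.1097]
tool_rot: [2.075, 2.358, 0.002]
contact_force: [-0.8, -0.2, -0.9]
opening: 0.0367
grip_force: 60.1
```

```bash
python3 -m pendant '[[[0,0,1],[0,0,0],0.2],[[0,0,1],[0,0,0],0.2],[[0,0,0],[0,0,0],0.2],[[0,0,0],[0,0,0],0.2]]'
```

```text
t: 8.55
tool_pos: [0.5447, 0.3102, 0.1069]
tool_rot: [2.076, 2.358, 0.0]
contact_force: [0.5, -1.3, -0.7]
opening: 0.0367
grip_force: 60.1
```

```bash
python3 -m pendant '[[[0,0,1],[0,0,0],0.2],[[0,0,0],[0,0,0],0.2],[[0,0,0],[0,0,0],0.2]]';python3 -m pendant '[[[0,0,1],[0,0,0],0.2],[[0,0,0],[0,0,0],0.2],[[0,0,0],[0,0,0],0.2]]'
```

```text
t: 8.8
tool_pos: [0.5448, 0.3104, 0.1068]
tool_rot: [-2.076, -2.358, -0.001]
contact_force: [-2.5, 0.2, 5.9]
opening: 0.0372
grip_force: 60.9
t: 9.05
tool_pos: [0.5449, 0.3105, 0.1067]
tool_rot: [2.076, 2.358, 0.001]
contact_force: [-4.1, -1.3, 7.8]
opening: 0.0368
grip_force: 62.0
```

```bash
python3 -m pendant '[[[0,0,-1],[0,0,0],0.65],[[0,0,0],[0,0,0],0.65],[[0,0,0],[0,0,0],0.65],[[0,0,0],[0,0,0],0.65],[[0,0,-10],[0,0,0],0.65],[[0,0,-20],[0,0,0],0.65],[[0,0,-30],[0,0,0],0.65],[[0,0,-30],[0,0,0],0.65],[[0,0,-25],[0,0,0],0.65],[[0,0,0],[0,0,0],0.65],[[0,0,0],[0,0,0],0.65]]'
python3 -c "
from h import *
go(np.array([.5305,-.236,.225]),(.968,-.252))"
```

```text
t: 9.97
tool_pos: [0.5459, 0.3107, 0.2241]
tool_rot: [2.074, 2.356, 0.007]
contact_force: [-0.3, 0.2, 0.1]
opening: 0.0555
grip_force: 0.0
t 9.97 pos [0.5459 0.3107 0.2241] turn [ 0.0048 -0.0023  0.3817] shift now-axes mm [-540.3  -84.5   -2.1] in target axes [-532.9  122.8   -0.9] open 0.0555 grip 0.0 F [-0.3  0.2  0.1]
```

```bash
python3 -m pendant '[[[0,0,0],[0,0,0.0955],0.65],[[0,0,0],[0,0,0.0955],0.65],[[0,0,0],[0,0,0.0955],0.65],[[0,0,0],[0,0,0.0955],0.65],[[-20,4,0],[0,0,0],0.65],[[-38,9,0],[0,0,0],0.65],[[-38,9,0],[0,0,0],0.65],[[-38,9,0],[0,0,0],0.65],[[-38,9,0],[0,0,0],0.65],[[-38,9,0],[0,0,0],0.65],[[-38,9,0],[0,0,0],0.65],[[-38,9,0],[0,0,0],0.65]]'>/dev/null
python3 -m pendant '[[[-38,9,0],[0,0,0],0.65],[[-38,9,0],[0,0,0],0.65],[[-38,9,0],[0,0,0],0.65],[[-38,9,0],[0,0,0],0.65],[[-38,9,0],[0,0,0],0.65],[[-38,7,0],[0,0,0],0.65],[[-19,4,0],[0,0,0],0.65],[[0,0,0],[0,0,0],0.65],[[0,0,0],[0,0,0],0.65],[[0,0,0],[0,0,0],0.65]]'>/dev/null
python3 -c "
from h import *
go(np.array([.5305,-.236,.081]),(.968,-.252))
cv2.imwrite('pics/w2.png',optics.get_image('wrist')[...,::-1])
m=optics.camera_model('wrist')
K=np.array([[m['fx'],0,m['cx']],[0,m['fy'],m['cy']],[0,0,1]])
C=m['cam_to_world'];P=np.array([[.5658,-.1005,.042],[.5482,-.1683,.11],[.5305,-.236,.138],[.5128,-.3038,.124]])
q=(P-C[:3,3])@C[:3,:3]*[1,-1,-1];print(cv2.projectPoints(q,np.zeros(3),np.zeros(3),K,m['distortion'])[0].round(0).tolist())"
```

```text
t 11.8 pos [ 0.5287 -0.2357  0.2194] turn [-0.0023 -0.0012 -0.0001] shift now-axes mm [  0.    2.1 138.4] in target axes [  0.2   1.8 138.4] open 0.0562 grip 0.0 F [-0.  -0.3  0.3]
[[[258.0, 40.0]], [[258.0, 108.0]], [[258.0, 193.0]], [[258.0, 257.0]]]
```

View pics/w2.png

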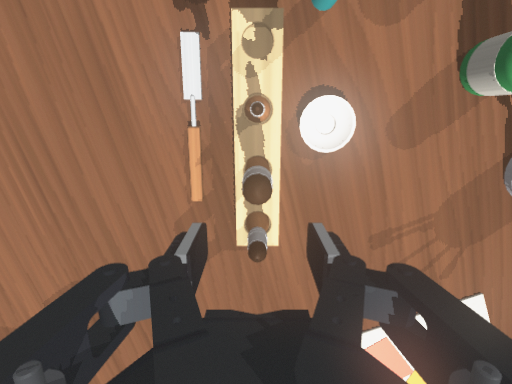

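```bash
python3 -m pendant '[[[1,2,10],[0,0,0],0.65],[[0,0,22],[0,0,0],0.65],[[0,0,25],[0,0,0],0.65],[[0,0,25],[0,0,0],0.65],[[0,0,25],[0,0,0],0.65],[[0,0,21],[0,0,0],0.65],[[0,0,10],[0,0,0],0.65],[[0,0,0],[0,0,0],0.65],[[0,0,0],[0,0,0],0.65]]'
python3 -m pendant '[[[0,0,0],[0,0,0],0.1],[[0,0,0],[0,0,0],0.1],[[0,0,0],[0,0,0],0.1],[[0,0,0],[0,0,0],0.1],[[0,0,0],[0,0,0],0.1],[[0,0,0],[0,0,0],0.1],[[0,0,0],[0,0,0],0.1],[[0,0,0],[0,0,0],0.1]]' 60
```

```text
t: 12.6
tool_pos: [0.5315, -0.2354, 0.0826]
tool_rot: [-2.484, -1.922, 0.0]
contact_force: [0.8, 0.4, 0.6]
opening: 0.0555
grip_force: 0.0
t: 13.27
tool_pos: [0.5324, -0.2368, 0.085]
tool_rot: [2.484, 1.919, 0.002]
contact_force: [-1.4, 1.6, 6.3]
opening: 0.028
grip_force: 58.6
```

```bash
python3 -m pendant '[[[0,0,-8],[0,0,0],0.1],[[0,0,-12],[0,0,0],0.1],[[0,0,-20],[0,0,0],0.1],[[0,0,-25],[0,0,0],0.1],[[0,0,-25],[0,0,0],0.1],[[0,0,-25],[0,0,0],0.1],[[0,0,-15],[0,0,0],0.1],[[0,0,0],[0,0,0],0.1],[[0,0,0],[0,0,-0.096],0.1],[[0,0,0],[0,0,-0.096],0.1],[[0,0,0],[0,0,-0.096],0.1],[[0,0,0],[0,0,-0.095],0.1]]'
python3 -c "
from h import *
go(np.array([.5635,.1581,.107]),(.992,.126))"
```

```text
t: 14.27
tool_pos: [0.5308, -0.2358, 0.2116]
tool_rot: [-2.068, -2.362, 0.0]
contact_force: [0.6, 0.7, -0.5]
opening: 0.0274
grip_force: 58.9
t 14.27 pos [ 0.5308 -0.2358  0.2116] turn [-0.0014 -0.0011  0.0063] shift now-axes mm [386.   84.6 104.9] in target axes [386.7  82.1 104.6] open 0.0274 grip 58.893529772758484 F [ 0.6  0.7 -0.5]
```

```bash
python3 -m pendant '[[[15,3,0],[0,0,0],0.1],[[30,6,0],[0,0,0],0.1],[[38,8,0],[0,0,0],0.1],[[38,8,0],[0,0,0],0.1],[[38,8,0],[0,0,0],0.1],[[38,8,0],[0,0,0],0.1],[[38,8,0],[0,0,0],0.1],[[38,8,0],[0,0,0],0.1],[[38,8,0],[0,0,0],0.1],[[38,8,0],[0,0,0],0.1],[[25,6,0],[0,0,0],0.1],[[12,4,0],[0,0,0],0.1]]' >/dev/null
python3 -m pendant '[[[0,0,0],[0,0,0],0.1],[[0,0,0],[0,0,0],0.1],[[0,0,0],[0,0,0],0.1]]' >/dev/null
python3 -c "
from h import *
go(np.array([.5635,.1581,.107]),(.992,.126))"
```

```text
t 15.52 pos [0.5642 0.1564 0.2124] turn [-0.0009  0.0006  0.0003] shift now-axes mm [  1.8  -0.4 105.4] in target axes [  1.8  -0.5 105.4] open 0.0274 grip 59.031649231910706 F [ 0.3  0.6 -0.9]
```

```bash
python3 -m pendant '[[[1.5,-0.5,10],[0,0,0],0.1],[[0,0,20],[0,0,0],0.1],[[0,0,20],[0,0,0],0.1],[[0,0,15],[0,0,0],0.1],[[0,0,12],[0,0,0],0.1],[[0,0,12],[0,0,0],0.1],[[0,0,10],[0,0,0],0.1],[[0,0,3],[0,0,0],0.1],[[0,0,0],[0,0,0],0.1],[[0,0,0],[0,0,0],0.1]]'
python3 -m pendant '[[[0,0,1.5],[0,0,0],0.1],[[0,0,1.5],[0,0,0],0.1],[[0,0,0],[0,0,0],0.1],[[0,0,0],[0,0,0],0.1]]'
```

```text
t: 16.35
tool_pos: [0.5642, 0.1587, 0.1113]
tool_rot: [2.075, 2.358, 0.001]
contact_force: [0.5, -0.4, -0.4]
opening: 0.0273
grip_force: 59.0
t: 16.68
tool_pos: [0.5639, 0.1588, 0.1081]
tool_rot: [2.074, 2.359, 0.001]
contact_force: [0.4, -0.3, 0.4]
opening: 0.0275
grip_force: 59.0
```

```bash
python3 -m pendant '[[[0,0,1],[0,0,0],0.1],[[0,0,0],[0,0,0],0.1],[[0,0,0],[0,0,0],0.1]]';python3 -m pendant '[[[0,0,1],[0,0,0],0.1],[[0,0,0],[0,0,0],0.1],[[0,0,0],[0,0,0],0.1]]'
```

```text
t: 16.93
tool_pos: [0.564, 0.1588, 0.1071]
tool_rot: [2.075, 2.359, 0.001]
contact_force: [-0.4, 0.3, 1.1]
opening: 0.0277
grip_force: 59.3
t: 17.18
tool_pos: [0.5642, 0.1588, 0.107]
tool_rot: [2.074, 2.359, 0.001]
contact_force: [-1.0, 0.1, 5.9]
opening: 0.0276
grip_force: 59.8
```

```bash
python3 -m pendant '[[[0,0,-1],[0,0,0],0.55],[[0,0,0],[0,0,0],0.55],[[0,0,0],[0,0,0],0.55],[[0,0,0],[0,0,0],0.55],[[0,0,-10],[0,0,0],0.55],[[0,0,-20],[0,0,0],0.55],[[0,0,-30],[0,0,0],0.55],[[0,0,-30],[0,0,0],0.55],[[0,0,-15],[0,0,0],0.55],[[0,0,0],[0,0,0],0.55],[[0,0,0],[0,0,0],0.55]]'
python3 -m pendant '[[[0,0,0],[0,0,0.096],0.55],[[0,0,0],[0,0,0.096],0.55],[[0,0,0],[0,0,0.095],0.55],[[0,0,0],[0,0,0.095],0.55],[[0,0,0],[0,0,0],0.55]]' >/dev/null
python3 -c "
from h import *
go(np.array([.5128,-.3038,.067]),(.968,-.252))"
```

```text
t: 18.1
tool_pos: [0.5645, 0.1588, 0.2135]
tool_rot: [2.074, 2.358, 0.004]
contact_force: [0.7, 0.4, -0.9]
opening: 0.0471
grip_force: 0.0
t 18.52 pos [0.5626 0.1585 0.2094] turn [-0.0036  0.0015 -0.0009] shift now-axes mm [-459.7   69.2  142.9] in target axes [-459.9   68.3  142.4] open 0.0471 grip 0.0 F [ 0.2 -0.3  0.4]
```

```bash
python3 -m pendant '[[[-20,3,0],[0,0,0],0.55],[[-38,5.6,0],[0,0,0],0.55],[[-38,5.6,0],[0,0,0],0.55],[[-38,5.6,0],[0,0,0],0.55],[[-38,5.6,0],[0,0,0],0.55],[[-38,5.6,0],[0,0,0],0.55],[[-38,5.6,0],[0,0,0],0.55],[[-38,5.6,0],[0,0,0],0.55],[[-38,5.6,0],[0,0,0],0.55],[[-38,5.6,0],[0,0,0],0.55],[[-38,5.6,0],[0,0,0],0.55],[[-38,5.6,0],[0,0,0],0.55]]'>/dev/null
python3 -m pendant '[[[-22,4,0],[0,0,0],0.55],[[0,0,0],[0,0,0],0.55],[[0,0,0],[0,0,0],0.55],[[0,0,0],[0,0,0],0.55]]'>/dev/null
python3 -c "
from h import *
go(np.array([.5128,-.3038,.067]),(.968,-.252))
cv2.imwrite('pics/t3.png',cv2.resize(optics.get_image('top')[130:250,80:400,::-1],(800,300),interpolation=2))"
```

```text
t 19.85 pos [ 0.5142 -0.3028  0.2106] turn [-0.0019 -0.0013  0.0021] shift now-axes mm [ -1.5  -0.8 143.6] in target axes [ -1.3  -1.1 143.6] open 0.0468 grip 0.0 F [0.3 0.5 0.3]
```

View pics/t3.png

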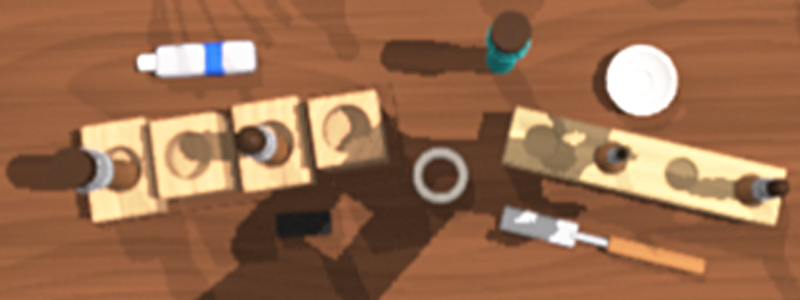

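Longest and long stand upright in their wells (about 85,172 and 262,142 in the crop); the stand is unmoved. Next: the short one.

```bash
python3 -m pendant '[[[-1.3,-1,10],[0,0,0],0.55],[[0,0,22],[0,0,0],0.55],[[0,0,25],[0,0,0],0.55],[[0,0,25],[0,0,0],0.55],[[0,0,25],[0,0,0],0.55],[[0,0,25],[0,0,0],0.55],[[0,0,11],[0,0,0],0.55],[[0,0,0],[0,0,0],0.55],[[0,0,0],[0,0,0],0.55]]'
python3 -m pendant '[[[0,0,0],[0,0,0],0.05],[[0,0,0],[0,0,0],0.05],[[0,0,0],[0,0,0],0.05],[[0,0,0],[0,0,0],0.05],[[0,0,0],[0,0,0],0.05],[[0,0,0],[0,0,0],0.05],[[0,0,0],[0,0,0],0.05],[[0,0,0],[0,0,0],0.05]]' 60
```

```text
t: 20.65
tool_pos: [0.5132, -0.304, 0.0685]
tool_rot: [-2.483, -1.923, 0.0]
contact_force: [0.7, -0.3, -0.5]
opening: 0.0469
grip_force: 0.0
t: 21.32
tool_pos: [0.5145, -0.3056, 0.0712]
tool_rot: [2.482, 1.92, 0.002]
contact_force: [-1.3, 1.4, 5.8]
opening: 0.0197
grip_force: 58.5
```

```bash
python3 -m pendant '[[[0,0,-8],[0,0,0],0.05],[[0,0,-12],[0,0,0],0.05],[[0,0,-20],[0,0,0],0.05],[[0,0,-25],[0,0,0],0.05],[[0,0,-25],[0,0,0],0.05],[[0,0,-25],[0,0,0],0.05],[[0,0,-15],[0,0,0],0.05],[[0,0,0],[0,0,0],0.05],[[0,0,0],[0,0,-0.096],0.05],[[0,0,0],[0,0,-0.096],0.05],[[0,0,0],[0,0,-0.096],0.05],[[0,0,0],[0,0,-0.095],0.05]]'
python3 -c "
from h import *
go(np.array([.554,.2335,.107]),(.992,.126))"
```

```text
t: 22.32
tool_pos: [0.5127, -0.3044, 0.1976]
tool_rot: [-2.067, -2.363, 0.0]
contact_force: [-0.0, -0.3, -1.1]
opening: 0.0194
grip_force: 58.5
t 22.32 pos [ 0.5127 -0.3044  0.1976] turn [-0.0013 -0.0013  0.0073] shift now-axes mm [527.4 112.8  91.1] in target axes [528.4 108.8  90.6] open 0.0194 grip 58.47297728061676 F [-0.  -0.3 -1.1]
```

Raise first, to clear the heads already placed (top 0.160 m).

```bash
python3 -m pendant '[[[0,0,-30],[0,0,0],0.05],[[0,0,-32],[0,0,0],0.05],[[15,3,0],[0,0,0],0.05],[[30,6,0],[0,0,0],0.05],[[38,8,0],[0,0,0],0.05],[[38,8,0],[0,0,0],0.05],[[38,8,0],[0,0,0],0.05],[[38,8,0],[0,0,0],0.05],[[38,8,0],[0,0,0],0.05],[[38,8,0],[0,0,0],0.05],[[38,8,0],[0,0,0],0.05],[[38,8,0],[0,0,0],0.05]]' >/dev/null
python3 -m pendant '[[[38,8,0],[0,0,0],0.05],[[38,8,0],[0,0,0],0.05],[[38,8,0],[0,0,0],0.05],[[30,6,0],[0,0,0],0.05],[[20,6,0],[0,0,0],0.05],[[10,5,0],[0,0,0],0.05],[[0,0,0],[0,0,0],0.05],[[0,0,0],[0,0,0],0.05],[[0,0,0],[0,0,0],0.05]]' >/dev/null
python3 -c "
from h import *
go(np.array([.554,.2335,.107]),(.992,.126))"
```

```text
t 24.07 pos [0.559  0.2273 0.2604] turn [-0.0007  0.0007  0.0014] shift now-axes mm [  6.9  -4.1 153.4] in target axes [  6.8  -4.2 153.4] open 0.0197 grip 58.62758696079254 F [ 0.5 -0.1 -0.6]
```

```bash
python3 -m pendant '[[[6.8,-4.2,0],[0,0,0],0.05],[[0,0,15],[0,0,0],0.05],[[0,0,25],[0,0,0],0.05],[[0,0,25],[0,0,0],0.05],[[0,0,25],[0,0,0],0.05],[[0,0,20],[0,0,0],0.05],[[0,0,15],[0,0,0],0.05],[[0,0,12],[0,0,0],0.05],[[0,0,10],[0,0,0],0.05],[[0,0,2],[0,0,0],0.05],[[0,0,0],[0,0,0],0.05],[[0,0,0],[0,0,0],0.05]]'
python3 -m pendant '[[[0,0,1.5],[0,0,0],0.05],[[0,0,1.5],[0,0,0],0.05],[[0,0,0],[0,0,0],0.05],[[0,0,0],[0,0,0],0.05]]'
```

```text
t: 25.07
tool_pos: [0.5547, 0.2348, 0.1127]
tool_rot: [2.073, 2.359, 0.002]
contact_force: [0.4, 0.7, 0.0]
opening: 0.0197
grip_force: 58.7
t: 25.4
tool_pos: [0.5542, 0.2348, 0.1092]
tool_rot: [2.073, 2.36, 0.001]
contact_force: [-0.1, 0.8, -1.2]
opening: 0.0195
grip_force: 58.7
```

```bash
python3 -m pendant '[[[0,0,1],[0,0,0],0.05],[[0,0,1],[0,0,0],0.05],[[0,0,0],[0,0,0],0.05],[[0,0,0],[0,0,0],0.05]]';python3 -m pendant '[[[0,0,1],[0,0,0],0.05],[[0,0,0],[0,0,0],0.05],[[0,0,0],[0,0,0],0.05]]'
```

```text
t: 25.73
tool_pos: [0.5543, 0.2349, 0.1073]
tool_rot: [2.073, 2.36, 0.001]
contact_force: [-1.0, 0.1, 2.0]
opening: 0.0193
grip_force: 59.0
t: 25.98
tool_pos: [0.5544, 0.2349, 0.1072]
tool_rot: [2.073, 2.36, 0.001]
contact_force: [-2.2, -0.6, 6.4]
opening: 0.0196
grip_force: 59.7
```

```bash
python3 -m pendant '[[[0,0,-1],[0,0,0],0.5],[[0,0,0],[0,0,0],0.5],[[0,0,0],[0,0,0],0.5],[[0,0,0],[0,0,0],0.5],[[0,0,-10],[0,0,0],0.5],[[0,0,-20],[0,0,0],0.5],[[0,0,-30],[0,0,0],0.5],[[0,0,-30],[0,0,0],0.5],[[0,0,-15],[0,0,0],0.5],[[0,0,0],[0,0,0],0.5],[[0,0,0],[0,0,0],0.5]]'
python3 -m pendant '[[[0,0,0],[0,0,0.096],0.5],[[0,0,0],[0,0,0.096],0.5],[[0,0,0],[0,0,0.095],0.5],[[0,0,0],[0,0,0.095],0.5],[[0,0,0],[0,0,0],0.5]]' >/dev/null
python3 -c "
from h import *
go(np.array([.5482,-.1683,.053]),(.968,-.252))"
```

```text
t: 26.9
tool_pos: [0.5547, 0.2349, 0.2136]
tool_rot: [2.073, 2.359, 0.004]
contact_force: [0.4, 0.8, -0.1]
opening: 0.0426
grip_force: 0.0
t 27.32 pos [0.5529 0.2344 0.2093] turn [-0.0034  0.002   0.0001] shift now-axes mm [-390.6   97.4  156.8] in target axes [-390.9   96.9  156.3] open 0.0428 grip 0.0 F [0.7 0.5 0.5]
```

```bash
python3 -m pendant '[[[-20,5,0],[0,0,0],0.5],[[-37,9.2,0],[0,0,0],0.5],[[-37,9.2,0],[0,0,0],0.5],[[-37,9.2,0],[0,0,0],0.5],[[-37,9.2,0],[0,0,0],0.5],[[-37,9.2,0],[0,0,0],0.5],[[-37,9.2,0],[0,0,0],0.5],[[-37,9.2,0],[0,0,0],0.5],[[-37,9.2,0],[0,0,0],0.5],[[-37,9.2,0],[0,0,0],0.5],[[-37,9.2,0],[0,0,0],0.5]]'>/dev/null
python3 -m pendant '[[[0,0,0],[0,0,0],0.5],[[0,0,0],[0,0,0],0.5],[[0,0,0],[0,0,0],0.5]]'>/dev/null
python3 -c "
from h import *
go(np.array([.5482,-.1683,.060]),(.968,-.252))"
```

```text
t 28.48 pos [ 0.5497 -0.1667  0.2105] turn [-0.0022 -0.0009  0.0026] shift now-axes mm [ -2.1  -0.7 150.5] in target axes [ -1.9  -1.1 150.5] open 0.0425 grip 0.0 F [-0.2 -0.3  0.7]
```

```bash
python3 -m pendant '[[[-2,-1,10],[0,0,0],0.5],[[0,0,22],[0,0,0],0.5],[[0,0,28],[0,0,0],0.5],[[0,0,28],[0,0,0],0.5],[[0,0,27],[0,0,0],0.5],[[0,0,25],[0,0,0],0.5],[[0,0,10],[0,0,0],0.5],[[0,0,0],[0,0,0],0.5],[[0,0,0],[0,0,0],0.5]]'
python3 -m pendant '[[[0,0,0],[0,0,0],0],[[0,0,0],[0,0,0],0],[[0,0,0],[0,0,0],0],[[0,0,0],[0,0,0],0],[[0,0,0],[0,0,0],0],[[0,0,0],[0,0,0],0],[[0,0,0],[0,0,0],0],[[0,0,0],[0,0,0],0]]' 60
```

```text
t: 29.23
tool_pos: [0.5488, -0.1679, 0.0616]
tool_rot: [-2.482, -1.925, 0.001]
contact_force: [0.8, -0.5, 0.5]
opening: 0.0427
grip_force: 0.0
t: 29.9
tool_pos: [0.5501, -0.1693, 0.0639]
tool_rot: [2.482, 1.922, 0.003]
contact_force: [0.1, 0.9, 6.3]
opening: 0.0119
grip_force: 58.6
```

```bash
python3 -m pendant '[[[0,0,-8],[0,0,0],0],[[0,0,-12],[0,0,0],0],[[0,0,-20],[0,0,0],0],[[0,0,-25],[0,0,0],0],[[0,0,-25],[0,0,0],0],[[0,0,-25],[0,0,0],0],[[0,0,-20],[0,0,0],0],[[0,0,0],[0,0,0],0],[[0,0,0],[0,0,-0.096],0],[[0,0,0],[0,0,-0.096],0],[[0,0,0],[0,0,-0.096],0],[[0,0,0],[0,0,-0.095],0]]'
python3 -c "
from h import *
go(np.array([.5731,.0827,.114]),(.992,.126))"
```

```text
t: 30.9
tool_pos: [0.5483, -0.1686, 0.196]
tool_rot: [-2.066, -2.365, 0.001]
contact_force: [0.2, 0.2, -0.7]
opening: 0.0121
grip_force: 58.5
t 30.9 pos [ 0.5483 -0.1686  0.196 ] turn [-0.0011 -0.0006  0.0083] shift now-axes mm [245.7  58.4  82.1] in target axes [246.2  56.3  82. ] open 0.0121 grip 58.48482549190521 F [ 0.2  0.2 -0.7]
```

```bash
python3 -m pendant '[[[15,3,0],[0,0,0],0],[[30,7,0],[0,0,0],0],[[36,8,0],[0,0,0],0],[[36,8,0],[0,0,0],0],[[36,8,0],[0,0,0],0],[[36,8,0],[0,0,0],0],[[36,8,0],[0,0,0],0],[[14,4,0],[0,0,0],0],[[7,2,0],[0,0,0],0],[[0,0,0],[0,0,0],0],[[0,0,0],[0,0,0],0],[[0,0,0],[0,0,0],0]]' >/dev/null
python3 -c "
from h import *
go(np.array([.5731,.0827,.114]),(.992,.126))"
```

```text
t 31.9 pos [0.5724 0.0811 0.1965] turn [-0.0006  0.0005  0.0023] shift now-axes mm [ 1.5  1.  82.5] in target axes [ 1.5  0.9 82.5] open 0.0118 grip 58.49591374397278 F [ 0.4 -0.2 -1.7]
```

```bash
python3 -m pendant '[[[1,0.5,5],[0,0,0],0],[[0,0,15],[0,0,0],0],[[0,0,15],[0,0,0],0],[[0,0,12],[0,0,0],0],[[0,0,12],[0,0,0],0],[[0,0,10],[0,0,0],0],[[0,0,8],[0,0,0],0],[[0,0,2],[0,0,0],0],[[0,0,0],[0,0,0],0],[[0,0,0],[0,0,0],0]]'
python3 -m pendant '[[[0,0,1],[0,0,0],0],[[0,0,1],[0,0,0],0],[[0,0,0],[0,0,0],0],[[0,0,0],[0,0,0],0]]'
```

```text
t: 32.73
tool_pos: [0.5732, 0.0835, 0.1183]
tool_rot: [2.072, 2.361, 0.001]
contact_force: [0.2, 0.1, -0.4]
opening: 0.0117
grip_force: 58.5
t: 33.07
tool_pos: [0.573, 0.0834, 0.1162]
tool_rot: [2.072, 2.361, 0.001]
contact_force: [0.4, 0.3, -1.2]
opening: 0.0123
grip_force: 58.5
```

```bash
python3 -m pendant '[[[0,0,1],[0,0,0],0],[[0,0,1],[0,0,0],0],[[0,0,0],[0,0,0],0],[[0,0,0],[0,0,0],0]]';python3 -m pendant '[[[0,0,1],[0,0,0],0],[[0,0,0],[0,0,0],0],[[0,0,0],[0,0,0],0]]'
```

```text
t: 33.4
tool_pos: [0.573, 0.0834, 0.114]
tool_rot: [2.072, 2.361, 0.0]
contact_force: [-0.4, 0.4, 0.2]
opening: 0.0121
grip_force: 58.6
t: 33.65
tool_pos: [0.5732, 0.0835, 0.114]
tool_rot: [2.072, 2.361, 0.001]
contact_force: [-2.3, -0.2, 4.8]
opening: 0.0121
grip_force: 59.3
```

Seated at the predicted height (0.114). Release, retreat, look.

```bash
python3 -m pendant '[[[0,0,-1],[0,0,0],0.5],[[0,0,0],[0,0,0],0.5],[[0,0,0],[0,0,0],0.5],[[0,0,0],[0,0,0],0.5],[[0,0,-10],[0,0,0],0.5],[[0,0,-20],[0,0,0],0.5],[[0,0,-30],[0,0,0],0.5],[[0,0,-30],[0,0,0],0.5],[[0,0,-30],[0,0,0],0.5],[[0,0,-20],[0,0,0],0.5],[[-20,0,0],[0,0,0],0.5]]' >/dev/null
python3 -m pendant '[[[-38,0,0],[0,0,0],0.5],[[-38,0,0],[0,0,0],0.5],[[-38,0,0],[0,0,0],0.5],[[-38,0,0],[0,0,0],0.5],[[0,0,0],[0,0,0],0.5],[[0,0,0],[0,0,0],0.5],[[0,0,0],[0,0,0],0.5],[[0,0,0],[0,0,0],0.5]]'
python3 -c "
from h import *
a=cv2.resize(optics.get_image('scene')[80:300,110:330],(400,400));b=cv2.resize(optics.get_image('top')[130:250,100:260],(400,300))
c=np.zeros((400,800,3),np.uint8);c[:,:400]=a;c[:300,400:]=b
cv2.imwrite('pics/f.png',c[...,::-1])"
```

```text
t: 35.23
tool_pos: [0.5951, -0.0861, 0.2541]
tool_rot: [-2.071, -2.362, -0.001]
contact_force: [-0.3, 0.1, 0.3]
opening: 0.0427
grip_force: 0.0
```

View pics/f.png

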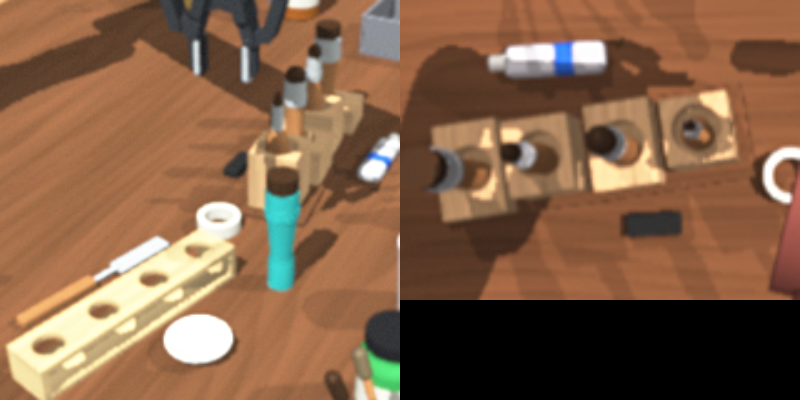

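All four stand upright in their wells with level heads, and the stand is unmoved.

```bash
python3 -c "
from station import ctrl
print(ctrl.finish_job())"
```

```text
the job is handed in; nothing more can be done
None
```

I moved all four brushes into their matching wells, longest in the lowest block through to shortest in the tallest; in the last pictures they stand upright with level heads and the stand looks unmoved, and I handed the job in at about 35 s (the judge's result was not shown).

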